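# Find the loose bolt on the roller carriage and hold its bracket open

## Task

On the roller carriage, first press the yellow bolt brackets that stand ajar down until they snap and stay shut by themselves. Then tap the three bolt heads from above to find the loose one, the one that sinks, and take the black cross bar of that bolt's bracket and lift the bracket open to about 55 degrees (at least 45), so that the bolt can be got at. Finish while still holding it up there; leave the other two brackets shut, and do not move the things standing around.

Things in the scene. Friction and masses are not known exactly. Their poses are not given: they have to be found in the camera images.
- bracket_1 (a joint): angle (rad) of yellow hinged bracket 1: 0 = shut, flat on its grey block; grows as its robot-side end swings up, stop at 1.1. Unlatched, a spring floats it ajar at about 0.6 (let go higher, it drops back there; holding it at 0.95 takes about 5 N). Pushed down at its bar with about 6 N it snaps over a detent at 0.12 and stays shut by itself; lifting it out takes about 5 N
- bracket_1_bar (a point): centre of the black cross bar of bracket 1: round, 12 mm thick, 26 mm long along the hinge direction (point y); grip it by its two ends or push it from above. Turns with the bracket. Shut: 86 mm in front of the hinge line, 20 mm above it, 70 mm above the table, 48 mm free under its ends; a 14 mm wide tongue runs from its middle back to the 40 mm wide plate that begins 32 mm behind it
- bracket_1_hinge (a point): middle of the hinge line of bracket 1, 50 mm above the table, at the side of the block away from the robot; does not move with the bracket. Its y axis is the hinge line, its x axis points from the bar towards the hinge (level), z up
- bolt_1_top (a point): centre of the top face of the brass hex head (20 mm across, 16 mm tall) of the bolt that stands upright through the hole in bracket 1; 26 mm in front of the hinge line (60 mm behind the shut bar), 69 mm above the table when not sunk, 17 mm above the shut bracket plate
- bolt_1 (a joint): how far bolt 1 has sunk (m): 0 at the start. A tight bolt does not give (under 1 mm); the loose one sinks 6 mm under a push of about 2 N and stays down. Nothing shows beforehand which bolt is loose
- bracket_2 (a joint): angle (rad) of yellow hinged bracket 2: 0 = shut, flat on its grey block; grows as its robot-side end swings up, stop at 1.1. Unlatched, a spring floats it ajar at about 0.6 (let go higher, it drops back there; holding it at 0.95 takes about 5 N). Pushed down at its bar with about 6 N it snaps over a detent at 0.12 and stays shut by itself; lifting it out takes about 5 N
- bracket_2_bar (a point): centre of the black cross bar of bracket 2: round, 12 mm thick, 26 mm long along the hinge direction (point y); grip it by its two ends or push it from above. Turns with the bracket. Shut: 86 mm in front of the hinge line, 20 mm above it, 70 mm above the table, 48 mm free under its ends; a 14 mm wide tongue runs from its middle back to the 40 mm wide plate that begins 32 mm behind it
- bracket_2_hinge (a point): middle of the hinge line of bracket 2, 50 mm above the table, at the side of the block away from the robot; does not move with the bracket. Its y axis is the hinge line, its x axis points from the bar towards the hinge (level), z up
- bolt_2_top (a point): centre of the top face of the brass hex head (20 mm across, 16 mm tall) of the bolt that stands upright through the hole in bracket 2; 26 mm in front of the hinge line (60 mm behind the shut bar), 69 mm above the table when not sunk, 17 mm above the shut bracket plate
- bolt_2 (a joint): how far bolt 2 has sunk (m): 0 at the start. A tight bolt does not give (under 1 mm); the loose one sinks 6 mm under a push of about 2 N and stays down. Nothing shows beforehand which bolt is loose
- bracket_3 (a joint): angle (rad) of yellow hinged bracket 3: 0 = shut, flat on its grey block; grows as its robot-side end swings up, stop at 1.1. Unlatched, a spring floats it ajar at about 0.6 (let go higher, it drops back there; holding it at 0.95 takes about 5 N). Pushed down at its bar with about 6 N it snaps over a detent at 0.12 and stays shut by itself; lifting it out takes about 5 N
- bracket_3_bar (a point): centre of the black cross bar of bracket 3: round, 12 mm thick, 26 mm long along the hinge direction (point y); grip it by its two ends or push it from above. Turns with the bracket. Shut: 86 mm in front of the hinge line, 20 mm above it, 70 mm above the table, 48 mm free under its ends; a 14 mm wide tongue runs from its middle back to the 40 mm wide plate that begins 32 mm behind it
- bracket_3_hinge (a point): middle of the hinge line of bracket 3, 50 mm above the table, at the side of the block away from the robot; does not move with the bracket. Its y axis is the hinge line, its x axis points from the bar towards the hinge (level), z up
- bolt_3_top (a point): centre of the top face of the brass hex head (20 mm across, 16 mm tall) of the bolt that stands upright through the hole in bracket 3; 26 mm in front of the hinge line (60 mm behind the shut bar), 69 mm above the table when not sunk, 17 mm above the shut bracket plate
- bolt_3 (a joint): how far bolt 3 has sunk (m): 0 at the start. A tight bolt does not give (under 1 mm); the loose one sinks 6 mm under a push of about 2 N and stays down. Nothing shows beforehand which bolt is loose
- carriage: the fixed roller carriage: an aluminium plate 140 x 250 mm, 16 mm thick, lying on the table, with three grey blocks (66 x 50 mm, 30 mm tall, 72 mm apart in a row along the plate's y axis, any order of the numbers), each with a bolt and bracket, and a white roller along the side away from the robot. Origin at the underside; x points away from the robot across the plate, y along the row
- tape_measure: grey pocket tape measure, 32 x 65 x 54 mm, origin under its centre; bystander
- swab_tub: round tub of cotton swabs, 75 mm wide, 88 mm tall, origin under its centre; bystander
- oiler: yellow dropper oil bottle, 35 mm wide, 105 mm tall, origin under its centre; bystander
- clear_tape: small roll of clear tape, 54 mm wide, 18 mm tall, origin under its centre; bystander
- reel_below (a point): point on the table straight below the big tape reel (about 180 mm across, 50 mm thick) of the bag taping machine. The reel hangs fixed and solid 470 to 650 mm above this point, on an arm that slopes down to the left and back; keep wrist and forearm clear of it: swing past on the robot's side

How it is judged:
On the way, in this order (a step that is already met when the one before it is completed fails the run):
1. all three brackets are shut and stay so untouched, no bolt tapped yet (value of joint each of bracket_1, bracket_2, bracket_3 below 0.06 rad and contact force between the fingers and bracket_1 below 0.3 N and value of joint each of bolt_1, bolt_2, bolt_3 below 0.003 m and contact force between the fingers and bracket_2 below 0.3 N and contact force between the fingers and bracket_3 below 0.3 N), for 0.3 s.
2. the loose bolt has been tapped and has sunk, while the brackets are shut (value of joint any of bolt_1, bolt_2, bolt_3 above 0.004 m and value of joint each of bracket_1, bracket_2, bracket_3 below 0.06 rad), for 0.1 s.
At the end, for the whole second after the job is handed in: the bracket of the sunk (loose) bolt is held by the fingers, still, at more than 0.75 rad (about 43 degrees); the other two brackets are shut (below 0.06 rad), untouched, and their bolts have not sunk (((value of joint bolt_1 above 0.004 m and value of joint bracket_1 above 0.75 rad and velocity of joint bracket_1 between -0.3 and 0.3 rad/s and contact force between the fingers and bracket_1 above 0.3 N and value of joint each of bracket_2, bracket_3 below 0.06 rad and value of joint each of bolt_2, bolt_3 below 0.003 m and contact force between the fingers and bracket_2 below 0.3 N and contact force between the fingers and bracket_3 below 0.3 N) or (value of joint bolt_2 above 0.004 m and value of joint bracket_2 above 0.75 rad and velocity of joint bracket_2 between -0.3 and 0.3 rad/s and contact force between the fingers and bracket_2 above 0.3 N and value of joint each of bracket_1, bracket_3 below 0.06 rad and value of joint each of bolt_1, bolt_3 below 0.003 m and contact force between the fingers and bracket_1 below 0.3 N and contact force between the fingers and bracket_3 below 0.3 N) or (value of joint bolt_3 above 0.004 m and value of joint bracket_3 above 0.75 rad and velocity of joint bracket_3 between -0.3 and 0.3 rad/s and contact force between the fingers and bracket_3 above 0.3 N and value of joint each of bracket_1, bracket_2 below 0.06 rad and value of joint each of bolt_1, bolt_2 below 0.003 m and contact force between the fingers and bracket_1 below 0.3 N and contact force between the fingers and bracket_2 below 0.3 N))); the arm keeps its last pose, push and grip.
It fails at once if a bystander was moved more than 25 mm (distance of any of tape_measure, swab_tub, oiler, clear_tape from where it was at the start of the episode above 0.025 m).
It also fails if it takes over 64 s, if anything falls off the work surface, if the arm or the gripper's body presses on something with over 40 N, if the wrist force passes 120 N, or if a joint passes its speed limit or range.

## Robot

A 7-joint arm with a two-finger parallel gripper is mounted at the origin on a cart in front of the work surface, level with it; the furniture and walls round the work are solid. World frame = base frame: x ahead of the robot, y to its left, z up, the work surface at z = 0. Lengths are in m, angles in rad, forces in N, time in s.
With the tool pointing down it reaches from about 0.425 to 0.95 m from the base axis. Payload 4.7 kg.
Tool frame: the origin (TCP) lies midway between the tips of the shut fingers; the grasp point (between the pads) lies 19 mm behind it; z points along the fingers, y is the line along which they close (so a half turn about z gives the same grasp; the last joint's range is limited). The gripper opens to 87 mm and grips with 3 to 60 N. Pads are 19 mm wide; open, the fingers measure 117 mm over their backs; the gripper's body (75 mm by 190 mm) begins 51 mm behind the grasp point.
Start: joints at [-1.23, 0.469, -0.049, 1.532, 0.024, 1.141, -0.082], TCP at [0.244, 0.629, 0.223] pointing down, gripper open.
Joint ranges: [-2.59, 2.59], [-0.33, 1.99], [-1.39, 1.29], [0.1, 2.45], [-1.04, 4.18], [0.21, 1.99], [-2.66, 2.66]. Speed limits (rad/s): [2.57, 2.57, 3.14, 3.14, 3.14, 3.14, 3.14].

## Interface

Orientations are given as a unit quaternion [x, y, z, w].
In Python, from bench import manip, viewer, ticket gives the robot as it stands.
- The arm moves only by the tool servo_tool, never from a script. Its argument "rows" is a list of rows, each an object with "linear": the shift along the world's x, y, z in m, a list of three; "roll": the turn about the world's z in rad. In form: [{"linear": [dx, dy, dz], "roll": roll}, ...]. A call has 1 to 8 rows; each row shifts and turns the commanded pose from where the row before left it; what a row does not reach is not made up. A row lasts 1/12 s, in which the tool goes at most 41.7 mm and 7.16 degrees, less where a joint would pass 70% of its speed; a pose out of reach is approached as far as the arm can. A call with a gripper value outside its range is refused whole. "hand" is the closure, from 0 (fully open) to 1 (shut), set as the call begins (left out, the last holds). The fingers move at their own pace and stop on an object; "grip_force" is the grip in N (left out, the last holds). Time passes only in rows, so rows that do not move let the fingers close. It gives the time, the measured TCP pose, the force, the opening and the grip force at its end, in the units of the state.
- manip.state(): the state, without advancing time (a new reading comes with each control period).
- viewer.get_image(name): name is "scene" or "top" or "wrist"; returns a dict with "image" (400x640x3 uint8, blue, green, red), "vertical_fov" (degrees; the focal length in pixels is half the picture's height over the tangent of half this angle, whatever the lens; pixels are square), "cx", "cy" (the principal point, pixels), "rvec" (rotation vector, rad) and "tvec" (3), from world to camera coordinates, as OpenCV has them. Camera axes: x right, y down, z forward; pixel columns grow to the right and rows downward; lengths in m; the calibration is good to about 2 mm. The wrist camera is an equidistant fisheye: a pixel r from the principal point sees the ray r / f radians off the axis. A picture is of the moment at which its call begins. There is no depth.
- ticket.sign_off(): hands the job in; it is judged then, once.
The state is a dict: "clock": time; "qpos": joint angles; "dq": joint speeds; "joint_torque": joint torques, N m; "position": TCP position; "ee_rot": TCP orientation; "ft_force": force on the tool from outside, world axes, zero at the start; "moment": the same for the moment, N m; "width": finger opening in m; "grasp_force": force on a finger pad.
Only numpy, scipy, OpenCV 4.12 (cv2) and the standard library are available. Lean on these libraries where they do the work, as an engineer would, in place of code of your own. Each camera call takes 0.05 s, during which the arm holds its last target. There are 200 camera calls.

## Working session

There is one attempt and no reset: what is moved stays moved. The work goes in short steps, Python scripts to look and compute and a tool call to move; the robot and the scene stay as the last step left them, time stands still between calls to the robot, and variables do not carry over. Pictures are saved under pics/ and viewed, at most 10 in all, crops included, and the job is handed in when it is done.

Besides the shell and the picture viewer there is one more tool, called after "Emit:" by a JSON object that holds its "op" and its "data". servo_tool: Moves the arm, as the interface text tells. Its arguments: {"type":"object","properties":{"rows":{"type":"array","items":{"type":"object","properties":{"linear":{"type":"array","items":{"type":"number"}},"roll":{"type":"number"}}}},"hand":{"type":"number"},"grip_force":{"type":"number"}},"required":["rows"]}

```bash
mkdir -p pics; cat > h.py <<'E'
import numpy as np, cv2
from bench import manip, viewer, ticket
def grab(n):
    d=viewer.get_image(n); d['n']=n
    d['R']=cv2.Rodrigues(np.array(d['rvec'],float))[0]; d['t']=np.array(d['tvec'],float).ravel()
    d['f']=200/np.tan(np.radians(d['vertical_fov'])/2); return d
def ray(d,u,v):
    x,y=(u-d['cx'])/d['f'],(v-d['cy'])/d['f']
    if d['n']=='wrist':
        r=np.hypot(x,y); k=np.sin(r)/max(r,1e-9); c=np.array([x*k,y*k,np.cos(r)])
    else: c=np.array([x,y,1.])
    return -d['R'].T@d['t'], d['R'].T@(c/np.linalg.norm(c))
def onz(d,u,v,z):
    o,r=ray(d,u,v); return o+r*(z-o[2])/r[2]
def tri(L):
    A=np.zeros((3,3));b=np.zeros(3)
    for d,u,v in L:
        o,r=ray(d,u,v);P=np.eye(3)-np.outer(r,r);A+=P;b+=P@o
    p=np.linalg.solve(A,b)
    return p,[np.linalg.norm((np.eye(3)-np.outer(r,r))@(p-o)) for o,r in [ray(*l) for l in L]]
def proj(d,p):
    c=d['R']@np.array(p)+d['t']
    if d['n']=='wrist':
        th=np.arctan2(np.hypot(c[0],c[1]),c[2]); s=th/np.hypot(c[0],c[1]); return d['cx']+d['f']*c[0]*s,d['cy']+d['f']*c[1]*s
    return d['cx']+d['f']*c[0]/c[2],d['cy']+d['f']*c[1]/c[2]
E
python3 - <<'E'
from h import *
import pickle
D={n:grab(n) for n in('scene','top','wrist')}
pickle.dump(D,open('d0.pkl','wb'))
for n in D: print(n,D[n]['f'],-D[n]['R'].T@D[n]['t'])
for n in('scene','top'): cv2.imwrite(f'pics/{n}0.png',cv2.resize(D[n]['image'],(800,500)))
s=manip.state();print({k:np.round(v,3) for k,v in s.items()})
E
```

```text
scene 407.4073212251409 [ 0.00530077 -0.34789113  0.80780228]
top 436.0369354481788 [ 0.49282366 -0.05265664  1.02317735]
wrist 309.70691628693146 [0.1739416  0.65661504 0.38463094]
{'clock': np.float64(0.15), 'qpos': array([-1.23 ,  0.469, -0.049,  1.533,  0.024,  1.141, -0.082]), 'dq': array([-0.001, -0.002,  0.003, -0.005, -0.001, -0.001,  0.001]), 'joint_torque': array([ 1.0000e-03, -5.0843e+01, -8.1000e-02, -2.3642e+01, -6.1000e-02,
        3.6000e-02,  0.0000e+00]), 'position': array([0.244, 0.629, 0.222]), 'ee_rot': array([ 0.184,  0.983, -0.001, -0.   ]), 'ft_force': array([ 0.553, -0.418, -1.52 ]), 'moment': array([-0.065,  0.   , -0.044]), 'grasp_force': np.float64(0.0), 'width': np.float64(0.087)}
```

View pics/scene0.png

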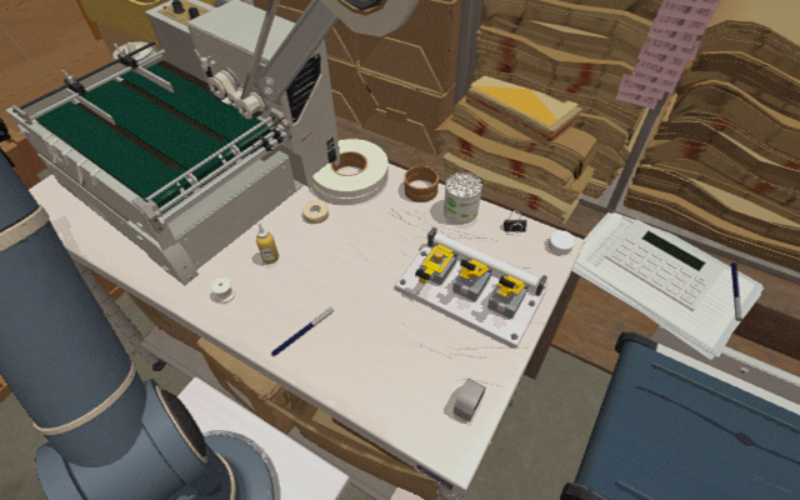

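View pics/top0.png

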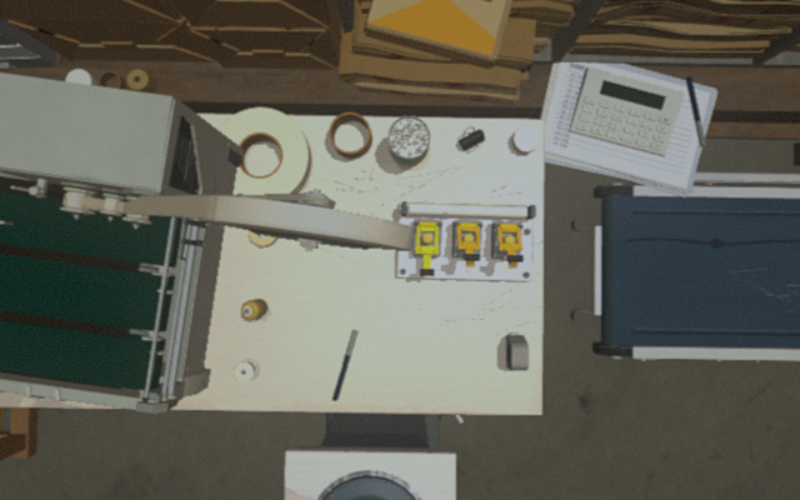

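The left bracket looks flat and the middle and right ones look ajar. Next I'll zoom in on the carriage in both views.

```bash
python3 - <<'E'
from h import *
import pickle
D=pickle.load(open('d0.pkl','rb'))
a=cv2.resize(D['scene']['image'][180:280,310:450],None,fx=4,fy=4,interpolation=cv2.INTER_CUBIC)
b=cv2.resize(D['top']['image'][155:230,310:435],None,fx=4,fy=4,interpolation=cv2.INTER_CUBIC)
c=np.zeros((600,560,3),np.uint8); c=np.vstack([a[:300+100-100+0+0][:300],np.zeros((300,560,3),np.uint8)]); c[300:,:500]=b
cv2.imwrite('pics/crop0.png',c)
for z in (.47,.56,.65):print('reel bottom scene',onz(D['scene'],292,8,z),'top',onz(D['top'],328,188,z),onz(D['top'],100,165,z))
E
```

```text
reel bottom scene [0.58380114 0.05829514 0.47      ] top [ 0.52609329 -0.06046329  0.47      ] [0.55097688 0.22978161 0.47      ]
reel bottom scene [ 0.42967242 -0.04992427  0.56      ] top [ 0.52068044 -0.05919317  0.56      ] [0.54151556 0.18382991 0.56      ]
reel bottom scene [ 0.2755437  -0.15814368  0.65      ] top [ 0.51526759 -0.05792306  0.65      ] [0.53205424 0.1378782  0.65      ]
```

View pics/crop0.png

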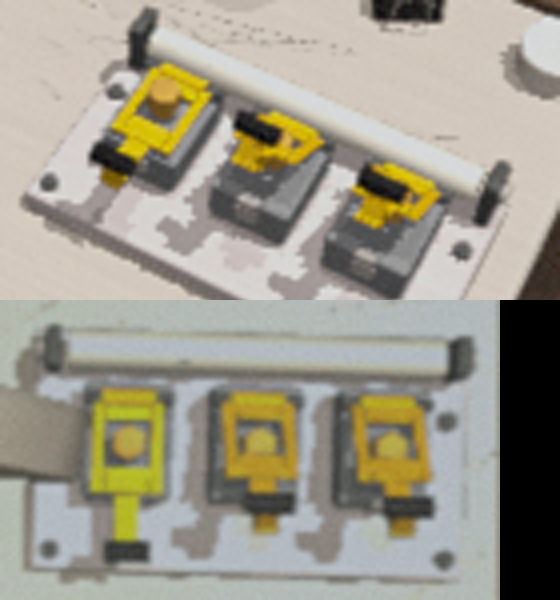

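The left bracket is shut, with its bar at about (117,155) in the scene crop and (126,550) in the top crop. The middle bar at (258,127)/(269,503) and the right bar at (383,182)/(407,507) are ajar. Next I'll find the bars and bolts with masks.

```bash
python3 - <<'E'
from h import *
import pickle
D=pickle.load(open('d0.pkl','rb'))
S,T=D['scene'],D['top']
def blob(d,u,v,w=9,h=6,thr=60):
    g=cv2.GaussianBlur(d['image'],(0,0),.5).max(2); u0,v0=int(u)-w,int(v)-h
    k=(g[v0:v0+2*h+1,u0:u0+2*w+1]<thr).astype(np.uint8)
    n,l,st,ce=cv2.connectedComponentsWithStats(k)
    i=1+np.argmin(np.hypot(*(ce[1:]-[w,h]).T)) if n>1 else 0
    # darkest-weighted centroid within blob
    return ce[i]+[u0,v0],st[i][2:]
s=[(117,155),(258,127),(383,182)];t=[(126,550),(269,503),(407,507)]
for a,b in zip(s,t):
    p=(310+a[0]/4,180+a[1]/4);q=(310+b[0]/4,155+(b[1]-300)/4)
    cp,sp=blob(S,*p);cq,sq=blob(T,*q)
    print('man',np.round(p,1),np.round(q,1),'mask',np.round(cp,1),sp,np.round(cq,1),sq)
    print('  man',np.round(tri([(S,*p),(T,*q)])[0],4),'mask',*[np.round(x,4) for x in tri([(S,*cp),(T,*cq)])])
L=(S,310+165/4,180+88/4)
print('boltL',tri([L,(T,310+127/4,155+140/4)]))
for x,y in [(127,140),(260,141),(392,143)]: print('bolt@.069',np.round(onz(T,310+x/4,155+y/4,.069),4))
print('ends roller',onz(T,310+55/4,155+50/4,.05),onz(T,310+460/4,155+57/4,.05))
E
```

```text
man [339.2 218.8] [341.5 217.5] mask [337.8 219.4] [11  8 47] [341. 217.] [ 19  13 247]
  man [ 0.4868 -0.0977  0.0721] mask [ 0.4872 -0.0956  0.0679] [0.0001 0.0001]
man [374.5 211.8] [377.2 205.8] mask [373.6 211.8] [11  8 43] [378. 207.] [1 1 1]
  man [ 0.5123 -0.1692  0.1159] mask [ 0.5092 -0.1693  0.1197] [0.0003 0.0003]
man [405.8 225.5] [411.8 206.8] mask [404.7 226. ] [11  8 44] [411. 206.] [1 1 1]
  man [ 0.5113 -0.2409  0.1173] mask [ 0.5126 -0.2395  0.1129] [0.0001 0.0001]
boltL (array([ 0.54684736, -0.09720073,  0.06695556]), [np.float64(0.0009142155211247006), np.float64(0.0009142155211246883)])
bolt@.069 [ 0.5463 -0.0963  0.069 ]
bolt@.069 [ 0.5468 -0.1692  0.069 ]
bolt@.069 [ 0.5468 -0.2415  0.069 ]
ends roller [ 0.59714191 -0.0562068   0.05      ] [ 0.59666473 -0.28288698  0.05      ]
```

Emit:
{"op": "servo_tool", "data": {"rows": [{"linear": [0, -0.005, 0.035], "roll": 0.06}, {"linear": [0.0, -0.01, 0.035], "roll": 0.06}, {"linear": [0.01, -0.035, 0.0], "roll": 0.06}, {"linear": [0.015, -0.035, 0.0], "roll": 0.06}, {"linear": [0.015, -0.035, 0.0], "roll": 0.06}, {"linear": [0.015, -0.035, 0], "roll": 0.06}, {"linear": [0.015, -0.035, 0], "roll": 0.0}, {"linear": [0.015, -0.035, 0]}], "hand": 1, "grip_force": 20}}

```text
invalid input at $.rows[7]: expected keys linear, roll
```

Yaw is about 0. The bolts sit at x≈0.547, y≈-0.097, -0.169 and -0.241, and the ajar bars at (0.512, z 0.116).

Emit:
{"op": "servo_tool", "data": {"rows": [{"linear": [0, -0.005, 0.035], "roll": 0.06}, {"linear": [0.0, -0.01, 0.035], "roll": 0.06}, {"linear": [0.01, -0.035, 0.0], "roll": 0.06}, {"linear": [0.015, -0.035, 0.0], "roll": 0.06}, {"linear": [0.015, -0.035, 0.0], "roll": 0.06}, {"linear": [0.015, -0.035, 0], "roll": 0.07}, {"linear": [0.015, -0.035, 0], "roll": 0.0}, {"linear": [0.015, -0.035, 0], "roll": 0.0}], "hand": 1, "grip_force": 20}}

```text
clock: 0.82
position: [0.3293, 0.4024, 0.2924]
ee_rot: [-0.0, 1.0, -0.0, -0.0]
ft_force: [0.8, 0.4, 0.0]
width: 0.0416
grasp_force: 0.0
```

Emit:
{"op": "servo_tool", "data": {"rows": [{"linear": [0.01, -0.038, 0], "roll": 0}, {"linear": [0.01, -0.038, 0], "roll": 0}, {"linear": [0.01, -0.038, 0], "roll": 0}, {"linear": [0.015, -0.038, 0], "roll": 0}, {"linear": [0.015, -0.038, 0], "roll": 0}, {"linear": [0.02, -0.035, 0], "roll": 0}, {"linear": [0.015, -0.038, 0], "roll": 0}, {"linear": [0.01, -0.038, 0], "roll": 0}]}}

```text
clock: 1.48
position: [0.4347, 0.1013, 0.2926]
ee_rot: [0.0, 1.0, 0.0, 0.0]
ft_force: [0.3, -1.1, -0.5]
width: 0.0007
grasp_force: 0.0
```

Emit:
{"op": "servo_tool", "data": {"rows": [{"linear": [0.005, -0.038, -0.01], "roll": 0}, {"linear": [0, -0.04, -0.01], "roll": 0}, {"linear": [0, -0.04, -0.01], "roll": 0}, {"linear": [0, -0.04, -0.01], "roll": 0}, {"linear": [0, -0.04, -0.02], "roll": 0}, {"linear": [0, -0.04, -0.02], "roll": 0}, {"linear": [0, -0.03, -0.02], "roll": 0}, {"linear": [0, 0, 0], "roll": 0}]}}

```text
clock: 2.15
position: [0.4356, -0.1648, 0.1925]
ee_rot: [0.005, 1.0, -0.001, -0.003]
ft_force: [-0.1, 0.3, 0.3]
width: 0.0006
grasp_force: 0.0
```

Emit:
{"op": "servo_tool", "data": {"rows": [{"linear": [0.03, -0.002, -0.01], "roll": 0}, {"linear": [0.03, -0.002, -0.02], "roll": 0}, {"linear": [0.015, 0, -0.025], "roll": 0}, {"linear": [0.0, 0, -0.007], "roll": 0}, {"linear": [0, 0, 0], "roll": 0}]}}

```text
clock: 2.57
position: [0.5123, -0.1621, 0.131]
ee_rot: [-0.001, 1.0, 0.0, -0.003]
ft_force: [-0.2, -0.8, 0.5]
width: 0.0006
grasp_force: 0.0
```

Emit:
{"op": "servo_tool", "data": {"rows": [{"linear": [-0.002, 0, -0.006], "roll": 0}, {"linear": [-0.003, 0, -0.006], "roll": 0}, {"linear": [-0.003, 0, -0.006], "roll": 0}, {"linear": [-0.004, 0, -0.006], "roll": 0}, {"linear": [-0.004, 0, -0.006], "roll": 0}, {"linear": [-0.003, 0, -0.006], "roll": 0}, {"linear": [-0.003, 0, -0.006], "roll": 0}, {"linear": [0, 0, 0], "roll": 0}]}}

```text
clock: 3.23
position: [0.489, -0.1632, 0.0913]
ee_rot: [0.001, 1.0, 0.001, -0.001]
ft_force: [-2.0, -0.1, 3.5]
width: 0.0003
grasp_force: 1.5
```

Emit:
{"op": "servo_tool", "data": {"rows": [{"linear": [-0.001, -0.002, -0.006], "roll": 0}, {"linear": [-0.001, -0.002, -0.005], "roll": 0}, {"linear": [0, -0.001, -0.004], "roll": 0}, {"linear": [0, 0, -0.003], "roll": 0}, {"linear": [0, 0, 0], "roll": 0}]}}

```text
clock: 3.65
position: [0.4902, -0.1685, 0.0752]
ee_rot: [0.0, 1.0, 0.001, -0.0]
ft_force: [-6.0, 2.1, 20.9]
width: 0.0004
grasp_force: 10.2
```

The middle one hit bottom: z 0.075 with a rise in force. Moving on to the right bracket.

Emit:
{"op": "servo_tool", "data": {"rows": [{"linear": [0, 0, 0.015], "roll": 0}, {"linear": [0, 0, 0.035], "roll": 0}, {"linear": [0.0, -0.03, 0.02], "roll": 0}, {"linear": [0.01, -0.03, 0], "roll": 0}, {"linear": [0.012, -0.012, -0.005], "roll": 0}, {"linear": [0, 0, -0.008], "roll": 0}, {"linear": [0, 0, 0], "roll": 0}]}}

```text
clock: 4.23
position: [0.5112, -0.2399, 0.1286]
ee_rot: [0.0, 1.0, 0.0, -0.001]
ft_force: [-0.9, -0.8, -0.1]
width: 0.0003
grasp_force: 0.0
```

Emit:
{"op": "servo_tool", "data": {"rows": [{"linear": [-0.002, 0, -0.006], "roll": 0}, {"linear": [-0.003, 0, -0.006], "roll": 0}, {"linear": [-0.003, 0, -0.006], "roll": 0}, {"linear": [-0.004, 0, -0.006], "roll": 0}, {"linear": [-0.004, 0, -0.006], "roll": 0}, {"linear": [-0.003, 0, -0.006], "roll": 0}, {"linear": [-0.003, 0, -0.004], "roll": 0}, {"linear": [0, 0, 0], "roll": 0}]}}

```text
clock: 4.9
position: [0.4881, -0.2389, 0.0892]
ee_rot: [-0.0, 1.0, 0.001, -0.001]
ft_force: [-0.1, 0.1, 1.7]
width: 0.0005
grasp_force: 0.7
```

Emit:
{"op": "servo_tool", "data": {"rows": [{"linear": [0, 0, -0.005], "roll": 0}, {"linear": [0, -0.001, -0.005], "roll": 0}, {"linear": [0, -0.001, -0.004], "roll": 0}, {"linear": [0, 0, -0.002], "roll": 0}, {"linear": [0, 0, 0], "roll": 0}]}}

```text
clock: 5.32
position: [0.4906, -0.2417, 0.0755]
ee_rot: [-0.0, 1.0, 0.001, 0.0]
ft_force: [-3.5, 3.5, 14.6]
width: 0.0003
grasp_force: 7.2
```

Emit:
{"op": "servo_tool", "data": {"rows": [{"linear": [0, 0, 0.015], "roll": 0}, {"linear": [-0.02, 0, 0.035], "roll": 0}, {"linear": [-0.03, 0, 0.035], "roll": 0}, {"linear": [-0.01, 0, 0.03], "roll": 0}, {"linear": [0, 0, 0], "roll": 0}, {"linear": [0, 0, 0], "roll": 0}, {"linear": [0, 0, 0], "roll": 0}, {"linear": [0, 0, 0], "roll": 0}]}}

```text
clock: 5.98
position: [0.4328, -0.2415, 0.1848]
ee_rot: [-0.001, 1.0, 0.0, -0.001]
ft_force: [-1.0, 0.1, -1.3]
width: 0.0004
grasp_force: 0.0
```

```bash
python3 - <<'E'
from h import *
import pickle
D={n:grab(n) for n in('scene','top','wrist')}
pickle.dump(D,open('d1.pkl','wb'))
a=cv2.resize(D['scene']['image'][180:280,310:450],(560,400),interpolation=cv2.INTER_CUBIC)
b=cv2.resize(D['wrist']['image'],(320,200))
c=np.zeros((600,560,3),np.uint8);c[:300]=a[:300];c[300:,:]=cv2.resize(D['wrist']['image'],(480,300))[:, :480].copy() if 0 else cv2.copyMakeBorder(cv2.resize(D['wrist']['image'],(480,300)),0,0,0,80,0)
cv2.imwrite('pics/crop1.png',c)
E
```

```text
(no output)
```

View pics/crop1.png

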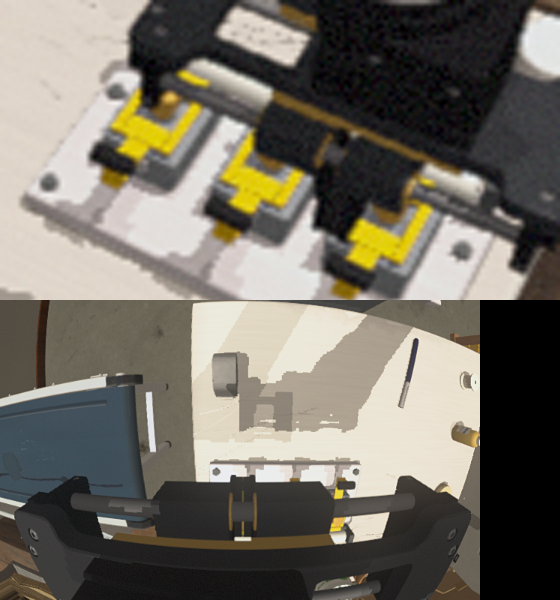

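All three brackets now lie flat. I'll tap the right bolt first.

Emit:
{"op": "servo_tool", "data": {"rows": [{"linear": [0.035, 0, -0.015], "roll": 0}, {"linear": [0.035, 0, -0.02], "roll": 0}, {"linear": [0.035, 0, -0.03], "roll": 0}, {"linear": [0.009, 0, -0.03], "roll": 0}, {"linear": [0, 0, -0.012], "roll": 0}, {"linear": [0, 0, 0], "roll": 0}]}}

```text
clock: 6.63
position: [0.5407, -0.2409, 0.0776]
ee_rot: [-0.0, 1.0, 0.001, -0.004]
ft_force: [0.8, 0.4, -0.3]
width: 0.0002
grasp_force: 0.0
```

Emit:
{"op": "servo_tool", "data": {"rows": [{"linear": [0, 0, -0.004], "roll": 0}, {"linear": [0, 0, -0.003], "roll": 0}, {"linear": [0, 0, -0.003], "roll": 0}, {"linear": [0, 0, -0.002], "roll": 0}, {"linear": [0, 0, 0], "roll": 0}, {"linear": [0, 0, 0], "roll": 0}]}}

```text
clock: 7.13
position: [0.5435, -0.2422, 0.0706]
ee_rot: [-0.0, 1.0, -0.0, 0.001]
ft_force: [-0.6, 0.1, -0.5]
width: 0.0005
grasp_force: 0.0
```

Emit:
{"op": "servo_tool", "data": {"rows": [{"linear": [0, 0, -0.002], "roll": 0}, {"linear": [0, 0, -0.002], "roll": 0}, {"linear": [0, 0, 0], "roll": 0}]}}

```text
clock: 7.38
position: [0.5441, -0.2425, 0.0685]
ee_rot: [-0.0, 1.0, 0.0, 0.001]
ft_force: [-4.2, 1.7, 16.0]
width: 0.0004
grasp_force: 8.2
```

Tight: 16 N with no give. Next, the middle bolt.

Emit:
{"op": "servo_tool", "data": {"rows": [{"linear": [0, 0, 0.012], "roll": 0}, {"linear": [0, 0.02, 0.018], "roll": 0}, {"linear": [0, 0.03, 0], "roll": 0}, {"linear": [0, 0.023, -0.01], "roll": 0}, {"linear": [0, 0, -0.012], "roll": 0}, {"linear": [0, 0, 0], "roll": 0}]}}

```text
clock: 7.88
position: [0.5425, -0.1668, 0.0723]
ee_rot: [-0.002, 1.0, 0.001, -0.002]
ft_force: [-0.1, -0.6, 0.7]
width: 0.0003
grasp_force: 0.0
```

Emit:
{"op": "servo_tool", "data": {"rows": [{"linear": [0, 0, -0.003], "roll": 0}, {"linear": [0, 0, -0.002], "roll": 0}, {"linear": [0, 0, 0], "roll": 0}]}}

```text
clock: 8.13
position: [0.5435, -0.1707, 0.0692]
ee_rot: [0.001, 1.0, -0.0, 0.0]
ft_force: [0.6, 0.6, 0.8]
width: 0.0005
grasp_force: 0.4
```

Emit:
{"op": "servo_tool", "data": {"rows": [{"linear": [0, 0, -0.002], "roll": 0}, {"linear": [0, 0, -0.001], "roll": 0}, {"linear": [0, 0, 0], "roll": 0}]}}

```text
clock: 8.38
position: [0.5437, -0.1708, 0.0684]
ee_rot: [0.001, 1.0, 0.0, 0.001]
ft_force: [-5.1, 0.6, 18.4]
width: 0.0008
grasp_force: 8.8
```

Also tight. Now the left bolt, which should be the loose one.

Emit:
{"op": "servo_tool", "data": {"rows": [{"linear": [0, 0, 0.012], "roll": 0}, {"linear": [0, 0.02, 0.018], "roll": 0}, {"linear": [0, 0.03, 0], "roll": 0}, {"linear": [0, 0.023, -0.01], "roll": 0}, {"linear": [0, 0, -0.012], "roll": 0}, {"linear": [0, 0, 0], "roll": 0}]}}

```text
clock: 8.88
position: [0.5424, -0.0948, 0.0724]
ee_rot: [-0.001, 1.0, 0.0, -0.001]
ft_force: [-0.1, -0.7, 0.5]
width: 0.0005
grasp_force: 0.0
```

Emit:
{"op": "servo_tool", "data": {"rows": [{"linear": [0, 0, -0.003], "roll": 0}, {"linear": [0, 0, -0.003], "roll": 0}, {"linear": [0, 0, -0.002], "roll": 0}, {"linear": [0, 0, 0], "roll": 0}]}}

```text
clock: 9.22
position: [0.5435, -0.0976, 0.0658]
ee_rot: [0.001, 1.0, -0.0, 0.0]
ft_force: [0.2, -0.8, 0.8]
width: 0.0005
grasp_force: 0.0
```

It is giving way. I'll push it to its end.

Emit:
{"op": "servo_tool", "data": {"rows": [{"linear": [0, 0, -0.002], "roll": 0}, {"linear": [0, 0, -0.002], "roll": 0}, {"linear": [0, 0, -0.001], "roll": 0}, {"linear": [0, 0, 0], "roll": 0}]}}

```text
clock: 9.55
position: [0.5438, -0.0973, 0.0625]
ee_rot: [0.0, 1.0, 0.0, 0.0]
ft_force: [-4.2, -1.1, 13.7]
width: 0.0005
grasp_force: 7.0
```

The bolt has sunk to 0.0625. Now to the left bar with the fingers open.

Emit:
{"op": "servo_tool", "data": {"rows": [{"linear": [0, 0, 0.02], "roll": 0}, {"linear": [-0.01, 0, 0.035], "roll": 0}, {"linear": [-0.03, 0, 0.008], "roll": 0}, {"linear": [-0.016, 0, 0], "roll": 0}, {"linear": [0, 0, 0], "roll": 0}, {"linear": [0, 0, 0], "roll": 0}, {"linear": [0, 0, 0], "roll": 0}]}}

```text
clock: 10.13
position: [0.4884, -0.096, 0.1239]
ee_rot: [-0.0, 1.0, -0.0, 0.0]
ft_force: [0.9, -0.8, 1.0]
width: 0.0008
grasp_force: 0.0
```

Emit:
{"op": "servo_tool", "data": {"rows": [{"linear": [0, 0, 0], "roll": 0}, {"linear": [0, 0, 0], "roll": 0}, {"linear": [0, 0, 0], "roll": 0}, {"linear": [0, 0, 0], "roll": 0}, {"linear": [0, 0, 0], "roll": 0}, {"linear": [0, 0, 0], "roll": 0}], "hand": 0.38}}

```text
clock: 10.63
position: [0.4875, -0.0962, 0.1237]
ee_rot: [-0.0, 1.0, -0.0, -0.0]
ft_force: [-0.1, -0.0, 0.6]
width: 0.0326
grasp_force: 0.0
```

```bash
python3 - <<'E'
from h import *
s=grab('scene');w=grab('wrist')
print(manip.state()['position'])
c=np.zeros((600,640,3),np.uint8);c[:300,:560]=cv2.resize(s['image'][180:280,310:450],(560,400),interpolation=cv2.INTER_CUBIC)[:300]
c[300:,:480]=cv2.resize(w['image'][200:400,160:480],(480,300))
cv2.imwrite('pics/crop2.png',c)
E
```

```text
[ 0.48745962 -0.09612904  0.12375825]
```

View pics/crop2.png

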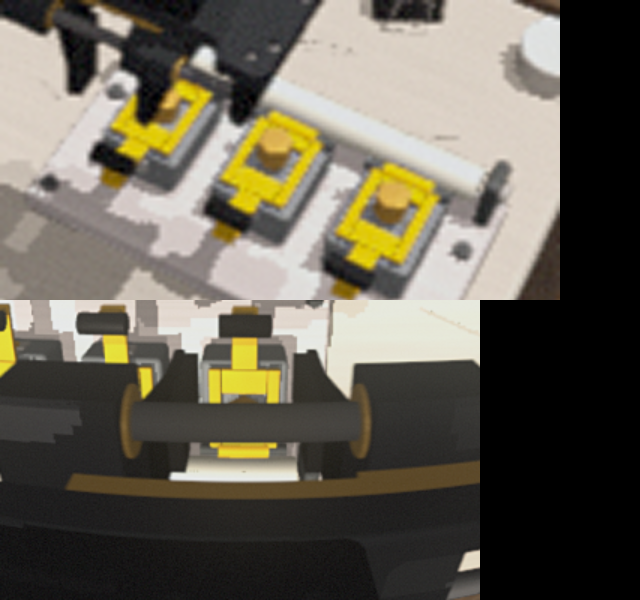

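All brackets are shut, and the left bar at (245,325) is centred between the fingers at (185) and (315). Descending.

Emit:
{"op": "servo_tool", "data": {"rows": [{"linear": [0, 0, 0], "roll": 0}, {"linear": [0, 0, 0], "roll": 0}, {"linear": [0, 0, -0.02], "roll": 0}, {"linear": [0, 0, -0.02], "roll": 0}, {"linear": [0, 0, -0.02], "roll": 0}, {"linear": [0, 0, -0.013], "roll": 0}, {"linear": [0, 0, 0], "roll": 0}]}}

```text
clock: 11.32
position: [0.4855, -0.0958, 0.0486]
ee_rot: [-0.0, 1.0, 0.0, -0.003]
ft_force: [-0.2, 0.1, 0.7]
width: 0.0542
grasp_force: 0.0
```

Emit:
{"op": "servo_tool", "data": {"rows": [{"linear": [0, 0, 0], "roll": 0}, {"linear": [0, 0, 0], "roll": 0}, {"linear": [0, 0, 0], "roll": 0}, {"linear": [0, 0, 0], "roll": 0}, {"linear": [0, 0, 0], "roll": 0}, {"linear": [0, 0, 0], "roll": 0}], "hand": 1, "grip_force": 40}}

```text
clock: 11.82
position: [0.4879, -0.0965, 0.0514]
ee_rot: [-0.0, 1.0, -0.0, 0.001]
ft_force: [-0.8, -0.7, 2.0]
width: 0.0252
grasp_force: 40.0
```

Gripped at 25 mm. Lifting along the arc.

Emit:
{"op": "servo_tool", "data": {"rows": [{"linear": [0.002, 0, 0.006], "roll": 0}, {"linear": [0.002, 0, 0.006], "roll": 0}, {"linear": [0.003, 0, 0.006], "roll": 0}, {"linear": [0.003, 0, 0.006], "roll": 0}, {"linear": [0.004, 0, 0.006], "roll": 0}, {"linear": [0.004, 0, 0.005], "roll": 0}, {"linear": [0.004, 0, 0.005], "roll": 0}, {"linear": [0.005, 0, 0.005], "roll": 0}]}}

```text
clock: 12.48
position: [0.5145, -0.0967, 0.0963]
ee_rot: [0.0, 1.0, -0.0, -0.0]
ft_force: [-0.3, -4.2, -3.4]
width: 0.0255
grasp_force: 40.0
```

Emit:
{"op": "servo_tool", "data": {"rows": [{"linear": [0.005, 0, 0.004], "roll": 0}, {"linear": [0.005, 0, 0.004], "roll": 0}, {"linear": [0.006, 0, 0.004], "roll": 0}, {"linear": [0.006, 0, 0.003], "roll": 0}, {"linear": [0.004, 0, 0.002], "roll": 0}, {"linear": [0, 0, 0], "roll": 0}, {"linear": [0, 0, 0], "roll": 0}, {"linear": [0, 0, 0], "roll": 0}]}}

```text
clock: 13.15
position: [0.536, -0.0969, 0.1109]
ee_rot: [0.0, 1.0, -0.0, -0.005]
ft_force: [-5.6, -4.5, -4.2]
width: 0.025
grasp_force: 40.0
```

```bash
python3 - <<'E'
from h import *
s=grab('scene');w=grab('wrist');st=manip.state()
print(st['position'],st['ft_force'],st['width'],np.abs(st['dq']).max())
c=np.zeros((600,640,3),np.uint8);c[:300,:560]=cv2.resize(s['image'][180:280,310:450],(560,400),interpolation=cv2.INTER_CUBIC)[:300]
c[300:,:480]=cv2.resize(w['image'][200:400,160:480],(480,300))
cv2.imwrite('pics/crop3.png',c)
E
```

```text
[ 0.53600187 -0.09686791  0.11086649] [-7.6227472  -5.12816088 -2.9094505 ] 0.024911423737319232 0.000846076725818696
```

View pics/crop3.png

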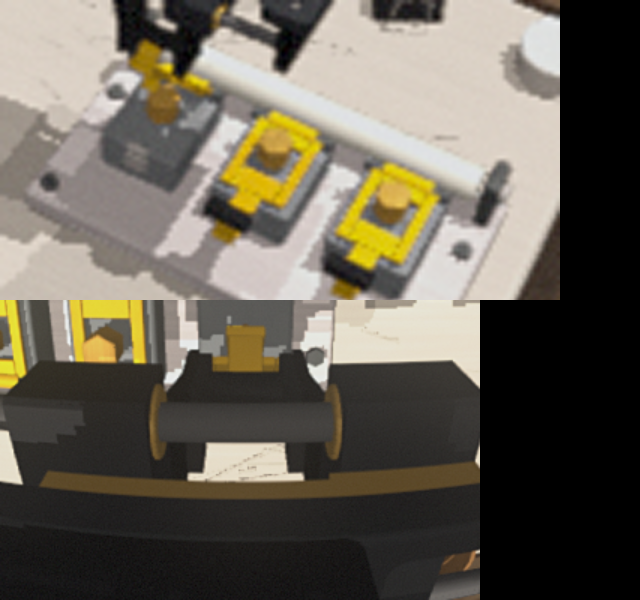

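The left bracket is held up in the grip at about 0.9 rad, going by the 48/60 mm shift along the arc. The other two lie shut at (260,170) and (385,225).

```bash
python3 -c "
from bench import ticket
print(ticket.sign_off())"
```

```text
the job is handed in; nothing more can be done
None
```

The job is handed in, with no verdict shown: the middle and right brackets are pressed shut, the left bolt proved to be the loose one, and the gripper is holding its bracket open at about 0.9 rad (52°), estimated from how far the gripper moved.

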